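Hold a model house in the corner of a gluing jig

TASK

Glue the grey model house onto the corner of the cork base board in the plywood jig: first turn the wooden turnbutton all the way over the board so that the board is secured. Then stand the house upright on the board with one long wall flat against the far fence (the one farthest from the robot) and one gable end flat against the side fence (the one across from the turnbutton), either way round, press it firmly against both fences at once, and finish while still gripping it and pressing it there. Do not shift the paint bottle, the jar or the cup.

Things in the scene. Friction and masses are not known exactly. Their poses are not given: they have to be found in the camera images.
- jig: Plywood gluing jig, fixed; base plate 10 mm thick, x -100..100, y -115..85. Origin on the table under the centre of the board's recess; x towards the far fence, y towards the side fence. Recess 152 (x) x 132 (y) mm: far fence's inner face at x = +76, side fence's at y = +66, and on the other two sides lips 4 mm high, lower than the board's top
- fence_far: Far aluminium fence (farthest from the robot) fixed on the jig, 160 long, 14 thick, 18 mm tall; its top is 28 mm above the table and only 10 mm above the board's top. Origin on its inner face (the face to press against) at its foot, 10 mm above the table, at jig (76, 9). Inner face looks to the jig's -x; runs along the jig's y. Axes as the jig
- fence_side: Side aluminium fence (across from the turnbutton) fixed on the jig, 152 long, 14 thick, 18 mm tall, same height as the far one. Origin on its inner face at its foot, 10 mm above the table, at jig (0, 66). Inner face looks to the jig's -y; runs along the jig's x. Axes as the jig
- corner (a point): Point on the jig where the inner faces of the two fences meet, at the height of the board's top (18 mm above the table), at jig (76, 66). Axes as the jig. A house 70 x 44 mm that touches both fences with its long wall along the far fence has its centre at jig (54, 31)
- board: Cork base board, loose, 149 x 129 x 8 mm, lying in the jig's recess with about 1.5 mm play each way; top 18 mm above the table. Origin at the centre of its underside, x and y along the jig's
- turnbutton (a joint): Turnbutton angle about the vertical, rad, counter-clockwise positive. 0: arm along jig +x, beside the board; 1.571 (stop): arm along jig +y, its end over the board. Stays where left; about 1 N at its end turns it. Wooden arm 14 wide, 12 tall, reaching 50 mm from the pivot (6 mm behind); underside 19.5, top 31.5 mm above the table. Push its side with closed fingers, or pinch it
- button_pivot (a point): Pivot axis of the turnbutton at mid height of its arm, 25.5 mm above the table, on the jig at (-20, -92). Axes as the jig
- button_tip (a point): Free end of the turnbutton's arm, 50 mm from the pivot, mid height. x along the arm, outwards
- house: Grey model house, about 160 g, loose on the mat. Origin: centre of its underside; x along its 70 mm length, y across its 44 mm width. Upright walls 42 mm high (windows and a door in the long ones), 45 degree gable roof, ridge along x at 64 mm, chimney to 71 mm at x = +22. Pinch it across the 44 mm between the long walls, fingertips over 12 mm above its underside to clear the fences
- bottle: Small white paint bottle with black cap, 30 diameter, 75 mm tall; leave alone. Origin at the centre of its underside
- jar: Small glass paint jar with white lid, 44 diameter, 50 mm tall; leave alone. Origin at the centre of its underside
- cup: Empty white plastic cup, rim 72 diameter, 85 mm tall; leave alone. Origin at the centre of its underside
There are look-alikes about, which are no part of the job. Several things have the shape of the house; the one meant has the colours described above.

How it is judged:
By the outcome, as a careful person would: the job done as asked, in the order asked, and still so for the second after the job is handed in, while the arm keeps its last pose, push and grip.
It also fails if it takes over 67 s, if anything falls off the work surface, if the arm or the gripper's body presses on something with over 40 N, if the wrist force passes 120 N, or if a joint passes its speed limit or range.

ROBOT

A 6-joint arm with a two-finger parallel gripper is mounted at the origin on the work surface. World frame = base frame: x ahead of the robot, y to its left, z up, the work surface at z = 0. Lengths are in mm, angles in rad, forces in N, time in s.
With the tool pointing down it reaches from about 300 to 775 mm from the base axis. Payload 14.6 kg.
Tool frame: the origin (TCP) lies between the finger pads; the fingertips stand 8 mm ahead of it and the grasp point (between the pads) lies 11 mm behind it; z points along the fingers, y is the direction in which the jaws open and shut (so a half turn about z gives the same grasp; the last joint's range is limited). The gripper opens to 94 mm and grips with 3 to 60 N. Pads are 16 mm wide; open, the fingers measure 119 mm over their backs; the gripper's body (75 mm by 177 mm) begins 78 mm behind the grasp point.
Start: joints at [-0.067, 0.3, 1.521, -0, 1.321, -0.067], TCP at [549.99, -0.002, 213.446] pointing down, gripper open.
Joint ranges: [-3.03, 3.03], [-0.79, 2.21], [0.23, 2.52], [-1.04, 4.18], [0, 3.07], [-2.55, 2.55]. Speed limits (rad/s): [2.22, 2.22, 2.57, 3.14, 3.14, 3.14].

INTERFACE

Orientations are given as [roll, pitch, yaw] about the fixed x, y, z axes, in that order (R = Rz(yaw) Ry(pitch) Rx(roll)).
In Python, from cell import manip gives the robot as it stands. The module is installed in compiled form; this text tells all that it offers.
- The arm moves only by the tool send_rows, never from a script. Its argument "series" is a list that holds one entry, the list of rows, each a list of 5 numbers: the opening, from 0 (shut) to 1 (fully open), then the shift along the tool's x, y, z in mm, then the turn about the tool's z in degrees. In form: [[[gripper, dx, dy, dz, roll], ...]]. A call has 1 to 10 rows; each row is the pose to reach, as a shift and turn from the pose commanded when the call began, along the tool's axes at that moment; what a row does not reach only later rows make up. A row lasts 1/10 s, in which the tool goes at most 50 mm and 8.59 degrees, less where a joint would pass 70% of its speed; a pose out of reach is approached as far as the arm can. A call with a gripper value outside its range is refused whole. The fingers move at their own pace and stop on an object; "newtons" is the grip in N (left out, the last holds). Time passes only in rows, so rows that repeat a pose let the fingers close. It gives the time, the measured TCP pose, the force and the opening at its end, in the units of the state.
- manip.read_state(): the state, without advancing time (a new reading comes with each control period).
- manip.camera(name): name is "scene" or "side" or "wrist"; returns a dict with "img" (400x640x3 uint8, red, green, blue), "vfov" (degrees; the focal length in pixels is half the picture's height over the tangent of half this angle, whatever the lens; pixels are square), "cx", "cy" (the principal point, pixels), "pose" (4x4, takes a point from camera to world coordinates); the wrist camera has in their place "T_tool_cam" (4x4, takes a point from camera to tool coordinates, whose origin is the TCP and whose axes are the flange's). Camera axes: x right, y down, z forward; pixel columns grow to the right and rows downward; lengths in mm; the calibration is good to about 2 mm. The wrist camera is an equidistant fisheye: a pixel r from the principal point sees the ray r / f radians off the axis. A picture is of the moment at which its call begins: read the wrist's pose just before it. There is no depth.
- manip.sign_off(): hands the job in, once; it reports no verdict.
Trained networks look in a picture, given as the dict that the camera call returned (one of the last four; its "shot" number tells which), for a name from the list of things; names that differ only in an ending like _2 or _b are one class to them, and where a whole thing is asked for, a point or a joint stands for the part that bears it (a point fixed in the world has none). Each returns a list of dicts, best first, with "conf" (0 to 1); they miss things now and then, are a little off and sometimes report something else, mostly with a low value. They report only what shows in the picture. A call takes as long as a camera call. They do not tell look-alikes from the thing itself.
- manip.find_in(target, picture): "rect" ([left, top, width, height] in pixels, round what is visible of it).
- manip.silhouettes(target, picture): "pixels" (400x640 bool, what is visible of it) and "rect" ([left, top, width, height] in pixels, round what is visible of it).
The state is a dict: "clock": time; "joints": joint angles; "qd": joint speeds; "effort": joint torques, N m; "eef_pos": TCP position; "eef_rot": TCP orientation; "wrist_force": force on the tool from outside, world axes, zero at the start; "moment": the same for the moment, N m; "finger_gap": finger opening in mm.
Only numpy, scipy, OpenCV 4.12 (cv2) and the standard library are available. Lean on these libraries where they do the work, as an engineer would, in place of code of your own. Each camera call takes 0.05 s, during which the arm holds its last target. There are 200 camera calls.

## Working session

There is one attempt and no reset: what is moved stays moved. The work goes in short steps, Python scripts to look and compute and a tool call to move; the robot and the scene stay as the last step left them, time stands still between calls to the robot, and variables do not carry over. Pictures are saved under pics/ and viewed, about 8 in all and at most 12, crops included, and the job is handed in when it is done.

Besides the shell and the picture viewer there is one more tool, called after "Request:" by a JSON object that holds its "api" and its "payload". send_rows: Moves the arm, as the interface text tells. Its arguments: {"type":"object","properties":{"series":{"type":"array"},"newtons":{"type":"number"}},"required":["series"]}

```bash
mkdir -p pics
cat > h.py <<'E'
import numpy as np, cv2
from cell import manip
def f(c): return c["img"].shape[0]/2/np.tan(np.radians(c["vfov"])/2)
def pix2plane(c,u,v,z):
    d=np.array([(u-c["cx"])/f(c),(v-c["cy"])/f(c),1.]); P=np.array(c["pose"]); d=P[:3,:3]@d; o=P[:3,3]
    return o+d*(z-o[2])/d[2]
def proj(c,p):
    P=np.array(c["pose"]); q=P[:3,:3].T@(np.array(p,float)-P[:3,3]); return q[0]/q[2]*f(c)+c["cx"],q[1]/q[2]*f(c)+c["cy"]
def save(n,img): cv2.imwrite("pics/"+n,img[:,:,::-1])
E
python3 - <<'E'
from h import *
np.set_printoptions(precision=2,suppress=True)
print(manip.read_state())
for n in("scene","side"):
    c=manip.camera(n); save(n+"1.png",c["img"]); print(n,c["vfov"],c["cx"],c["cy"],np.array(c["pose"]).tolist())
    for t in("house","bottle","jar","cup","board","turnbutton","jig","fence_far","fence_side"):
        print(t,[(np.round(r["rect"]).tolist(),round(r["conf"],2)) for r in manip.find_in(t,c)][:5])
E
```

```text
{'clock': 0.0, 'joints': array([-0.07,  0.3 ,  1.52, -0.  ,  1.32, -0.07]), 'qd': array([ 0., -0.,  0., -0.,  0., -0.]), 'effort': array([ -0.  , -53.18, -35.27,   0.07,   0.02,  -0.  ]), 'eef_pos': array([549.75,   0.01, 212.91]), 'eef_rot': array([-3.14, -0.  ,  1.57]), 'wrist_force': array([ 0.08,  0.45, -0.39]), 'moment': array([-0.05,  0.01, -0.  ]), 'finger_gap': 94.02425340871683}
scene 49.7592549724047 316.6505835213725 194.38453741014985 [[-0.45741710970103483, 0.7265004440996554, -0.5128027812675696, 1082.5486389272776], [0.8891071911941805, 0.3632231900420587, -0.27849114309519, 297.43876731194916], [-0.016062077062029625, -0.5833232542413117, -0.8120812710201977, 856.7780275442723], [0.0, 0.0, 0.0, 1.0]]
house [([311.0, 187.0, 34.0, 37.0], 0.8), ([326.0, 140.0, 35.0, 35.0], 0.75), ([366.0, 170.0, 32.0, 36.0], 0.74), ([237.0, 128.0, 64.0, 56.0], 0.58)]
bottle [([363.0, 218.0, 15.0, 26.0], 0.67)]
jar [([426.0, 203.0, 23.0, 28.0], 0.66), ([211.0, 128.0, 112.0, 75.0], 0.26)]
cup [([292.0, 228.0, 34.0, 45.0], 0.81)]
board [([236.0, 130.0, 72.0, 59.0], 0.75)]
turnbutton [([236.
[... 384 characters left out ...]
793320055, 0.5890995542846844, -514.7096136230002], [-0.00230581545680815, -0.7720542022373722, -0.6355525092568622, 625.788840215984], [0.0, 0.0, 0.0, 1.0]]
house [([281.0, 190.0, 28.0, 25.0], 0.95), ([238.0, 219.0, 36.0, 31.0], 0.69)]
bottle [([270.0, 160.0, 13.0, 26.0], 0.59)]
jar [([230.0, 182.0, 23.0, 36.0], 0.74), ([343.0, 283.0, 30.0, 14.0], 0.71), ([212.0, 158.0, 16.0, 28.0], 0.5)]
cup [([314.0, 156.0, 30.0, 33.0], 0.66)]
board []
turnbutton [([344.0, 282.0, 26.0, 17.0], 0.6), ([269.0, 223.0, 126.0, 106.0], 0.16)]
jig [([270.0, 221.0, 126.0, 109.0], 0.86), ([334.0, 221.0, 48.0, 48.0], 0.31)]
fence_far [([331.0, 220.0, 51.0, 49.0], 0.9)]
fence_side [([275.0, 223.0, 59.0, 39.0], 0.96)]
```

Run:
```python
import cv2,numpy as np
a=cv2.imread("pics/scene1.png")[110:290,190:470]; b=cv2.imread("pics/side1.png")[140:340,190:420]
a=cv2.resize(a,(800,514),interpolation=cv2.INTER_CUBIC); cv2.imwrite("pics/a.png",a)
cv2.imwrite("pics/b.png",cv2.resize(b,(690,600),interpolation=cv2.INTER_CUBIC))
```

```text
(no output)
```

View pics/a.png

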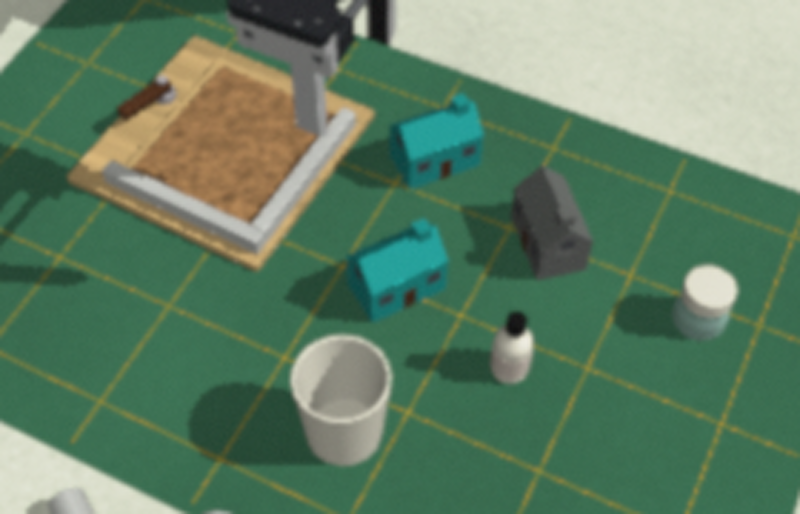

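View pics/b.png

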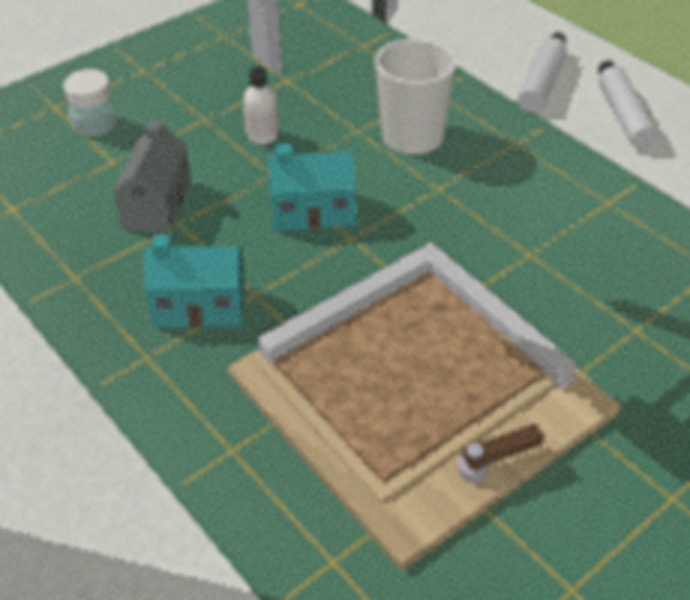

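The scene crop shows three house-shaped things: teal at (343,158), teal at (328,205) and grey at (383,188). The grey one matches the description. In the side view it is at about (240,203). The turnbutton arm lies beside the board and points along +x. Next I'll fit poses from the silhouettes and also use the wrist view.

```bash
cat >> h.py <<'E'
from scipy.optimize import minimize
from scipy.spatial.transform import Rotation as R
def wrist():
    s=manip.read_state(); c=manip.camera("wrist"); T=np.eye(4); T[:3,:3]=R.from_euler("xyz",s["eef_rot"]).as_matrix(); T[:3,3]=s["eef_pos"]
    c["pose"]=T@np.array(c["T_tool_cam"]); c["fish"]=1; return c
def projn(c,p):
    P=np.array(c["pose"]); q=(np.asarray(p,float)-P[:3,3])@P[:3,:3]
    if "fish" in c:
        r=np.hypot(q[:,0],q[:,1]); th=np.arctan2(r,q[:,2]); k=f(c)*th/np.maximum(r,1e-9)
    else: k=f(c)/q[:,2]
    return np.c_[q[:,0]*k+c["cx"],q[:,1]*k+c["cy"]]
def fishray(c,u,v,z):
    d=np.array([u-c["cx"],v-c["cy"]]); r=np.linalg.norm(d); th=r/f(c); q=np.r_[d/r*np.sin(th),np.cos(th)]
    P=np.array(c["pose"]); q=P[:3,:3]@q; o=P[:3,3]; return o+q*(z-o[2])/q[2]
def box(x0,x1,y0,y1,z0,z1): return np.array([[x,y,z] for x in(x0,x1) for y in(y0,y1) for z in(z0,z1)],float)
JIG=[box(-100,100,-115,85,0,10),box(76,90,-71,89,10,28),box(-76,76,66,80,10,28)]
HOUSE=[np.r_[box(-35,35,-22,22,0,42),[[-35,0,64],[35,0,64]]],box(17,27,-5,5,50,71)]
FF=[JIG[1]]; FS=[JIG[2]]
def mask(c,parts,x):
    S=4; m=np.zeros((400*S,640*S),np.uint8); Rz=np.array([[np.cos(x[2]),-np.sin(x[2])],[np.sin(x[2]),np.cos(x[2])]])
    for p in parts:
        w=p.copy(); w[:,:2]=p[:,:2]@Rz.T+x[:2]
        if len(x)>3: w[:,2]+=x[3]
        h=cv2.convexHull((projn(c,w)*S+S/2).astype(np.int32)); cv2.fillConvexPoly(m,h,1)
    return cv2.resize(m.astype(np.float32),(640,400),interpolation=cv2.INTER_AREA)
def fit(obs,x0):  # obs: (cam, parts, silhouette)
    def cost(x): 
        t=0
        for c,p,s in obs:
            m=mask(c,p,x); t+=1-np.minimum(m,s).sum()/np.maximum(m,s).sum()
        return t/len(obs)
    r=None
    for k in range(2):
        x0=np.array(x0); d=np.diag([15,15,.15,5][:len(x0)])/(1+2*k)
        r=minimize(cost,x0,method="Nelder-Mead",options=dict(initial_simplex=np.r_[[x0],x0+d],xatol=.02,fatol=1e-5,maxiter=300)); x0=r.x
    return r.x,r.fun
def sil(t,c,near=None):
    L=manip.silhouettes(t,c)
    if near is None: return L[0]["pixels"].astype(np.float32)
    g=lambda r: np.hypot(r["rect"][0]+r["rect"][2]/2-near[0],r["rect"][1]+r["rect"][3]/2-near[1])
    return min(L,key=g)["pixels"].astype(np.float32)
E
python3 - <<'E'
from h import *
np.set_printoptions(precision=3,suppress=True)
a=manip.camera("scene"); b=manip.camera("side"); w=wrist(); save("w1.png",w["img"])
ha=sil("house",a,(383,188)); hb=sil("house",b,(240,203))
for n,c,m in(("scene",a,ha),("side",b,hb)): print(n,m.sum(),np.argwhere(m).mean(0)[::-1],c["img"][m>0].mean(0))
j0=pix2plane(b,335,280,18); print("jig0",j0)
fb,sb,jb=sil("fence_far",b),sil("fence_side",b),sil("jig",b); fa=sil("fence_far",a)
best=min((fit([(b,JIG,jb),(b,FF,fb),(b,FS,sb),(a,FF,fa)],[j0[0],j0[1],y]) for y in(-.4,0,.4)),key=lambda r:r[1]); print("jig",best)
h0=pix2plane(a,383,188,30); print(h0)
for y in(0,.8,1.6,2.4,3.2,4,4.8,5.6): print("house",y,fit([(a,HOUSE,ha)]+([(b,HOUSE,hb)]),[h0[0],h0[1],y]))
for t in("bottle","jar","cup"):
    m=sil(t,a,dict(bottle=(370,231),jar=(437,217),cup=(309,250))[t]); v,u=np.argwhere(m).mean(0); print(t,pix2plane(a,u,v,35))
for t in("house","turnbutton","fence_far","fence_side","board","jig","jar","bottle","cup"): print(t,[(np.round(r["rect"]).tolist(),round(r["conf"],2)) for r in manip.find_in(t,w)][:4])
E
```

```text
scene 733.0 [381.99  188.859] [68.835 71.778 68.693]
side 694.0 [240.945 200.076] [83.037 89.108 85.284]
jig0 [ 486.655 -192.055   18.   ]Traceback (most recent call last):
  File "<stdin>", line 7, in <module>
  File "h.py", line 48, in sil
    if near is None: return L[0]["pixels"].astype(np.float32)
                            ~^^^
IndexError: list index out of range
```

View pics/w1.png

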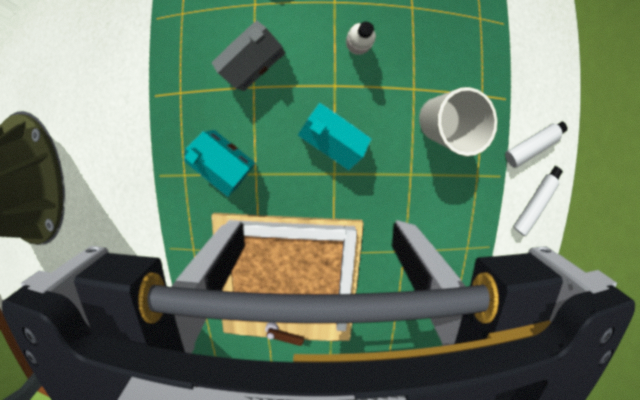

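The wrist view shows the grey house at (250,55), teal houses at (218,160) and (335,135), the jig at about (290,275), the bottle at (361,38) and the cup at (460,122).

```bash
cat > m.py <<'E'
from h import *
np.set_printoptions(precision=3,suppress=True)
a=manip.camera("scene"); b=manip.camera("side"); w=wrist()
def S(t,c,n=None):
    try: return sil(t,c,n)
    except Exception: print("none",t); return None
ha=S("house",a,(383,188)); hb=S("house",b,(240,203)); hw=S("house",w,(250,55))
J0=[486,-192]
obs=[(c,p,m) for c,p,m in((b,JIG,S("jig",b)),(b,FF,S("fence_far",b)),(b,FS,S("fence_side",b)),(a,FF,S("fence_far",a)),(w,FS,S("fence_side",w))) if m is not None]
for sub in (obs,obs[:1]):
    print("jig",min((fit(sub,[*J0,y]) for y in(-.4,0,.4)),key=lambda r:r[1]))
h0=pix2plane(a,383,188,30)
for O in ([(a,HOUSE,ha),(b,HOUSE,hb)],[(a,HOUSE,ha),(b,HOUSE,hb),(w,HOUSE,hw)]):
    O=[o for o in O if o[2] is not None]
    r=sorted((fit(O,[h0[0],h0[1],y]) for y in(0,.8,1.6,2.4,3.2,4,4.8,5.6)),key=lambda r:r[1]); print("house",r[:4])
for t,n in dict(bottle=(370,231),jar=(437,217),cup=(309,250)).items():
    m=S(t,a,n); v,u=np.argwhere(m).mean(0); print(t,pix2plane(a,u,v,35))
# button
for c,n in((b,"side"),(w,"wrist")):
    m=S("turnbutton",c)
    if m is not None: print("button",n,np.argwhere(m).mean(0)[::-1],m.sum())
E
python3 m.py
```

```text
jig (array([ 506.501, -142.494,   -0.049]), np.float64(0.263191282749176))
jig (array([ 505.802, -142.255,   -0.047]), np.float64(0.4482088088989258))
house [(array([471.978, 145.3  ,   0.739]), np.float64(0.06593134999275208)), (array([472.461, 144.9  ,   0.739]), np.float64(0.06596645712852478)), (array([472.633, 145.313,   0.739]), np.float64(0.06685084104537964)), (array([472.354, 145.358,   3.885]), np.float64(0.07014188170433044))]
house [(array([470.699, 144.595,   0.724]), np.float64(0.0695786252617836)), (array([470.711, 144.557,   0.724]), np.float64(0.07010678201913834)), (array([471.057, 144.667,   0.727]), np.float64(0.07077610492706299)), (array([470.497, 144.416,   7.005]), np.float64(0.07083660364151001))]
bottle [602.056 165.563  35.   ]
jar [ 544.641 -142.723   35.   ]
cup [698.687  67.66   35.   ]
button side [333.221 279.635] 4110.0
button wrist [285.494 336.69 ] 407.0
```

```bash
cat > m2.py <<'E'
from h import *
np.set_printoptions(precision=3,suppress=True)
a=manip.camera("scene"); b=manip.camera("side"); w=wrist()
obs=[]
for n,c in(("scene",a),("side",b),("wrist",w)):
    for t,p in(("jig",JIG),("fence_far",FF),("fence_side",FS)):
        L=manip.silhouettes(t,c)
        print(n,t,[(np.round(r["rect"]).tolist(),round(r["conf"],2),int(r["pixels"].sum())) for r in L[:3]])
        if t!="jig" and L: obs.append((c,p,L[0]["pixels"].astype(np.float32),n+t))
for o in obs: print(o[3],fit([o[:3]],[490,-140,0]))
x,e=fit([o[:3] for o in obs],[490,-140,0]); print(x,e)
for o in obs: print(o[3],(np.minimum(mask(o[0],o[1],x),o[2]).sum()/np.maximum(mask(o[0],o[1],x),o[2]).sum()))
ims=[]
for c,(u,v,ww,hh) in((b,(260,210,150,130)),(w,(200,200,170,147))):
    im=c["img"].copy(); k=5 
    im=cv2.resize(im[v:v+hh,u:u+ww],None,fx=k,fy=k,interpolation=cv2.INTER_CUBIC)
    for p in JIG:
        q=p.copy(); C,S=np.cos(x[2]),np.sin(x[2]); q[:,:2]=p[:,:2]@np.array([[C,S],[-S,C]])+x[:2]
        hu=cv2.convexHull(((projn(c,q)-[u,v]+.5)*k).astype(np.int32)); cv2.polylines(im,[hu],True,(255,0,0),1)
    ims.append(cv2.resize(im,None,fx=.53,fy=.53))
h=min(i.shape[0] for i in ims); save("ov.png",np.hstack([i[:h] for i in ims])[:,:800*2]); print(np.hstack([i[:h] for i in ims]).shape)
E
python3 m2.py
```

```text
scene jig [([212.0, 123.0, 110.0, 80.0], 0.78, 2736)]
scene fence_far [([228.0, 168.0, 52.0, 32.0], 0.96, 455), ([234.0, 131.0, 65.0, 56.0], 0.66, 1997)]
scene fence_side [([278.0, 150.0, 35.0, 40.0], 0.97, 380), ([234.0, 132.0, 73.0, 57.0], 0.36, 2073)]
side jig [([268.0, 225.0, 127.0, 106.0], 0.68, 4269), ([277.0, 222.0, 56.0, 39.0], 0.22, 534)]
side fence_far [([334.0, 222.0, 45.0, 46.0], 0.74, 429)]
side fence_side [([278.0, 223.0, 54.0, 39.0], 0.87, 480)]
wrist jig [([209.0, 214.0, 153.0, 131.0], 0.57, 6248)]
wrist fence_far [([335.0, 226.0, 20.0, 106.0], 0.7, 860)]
wrist fence_side [([234.0, 218.0, 114.0, 22.0], 0.72, 1574)]
scenefence_far (array([ 505.553, -149.712,   -0.056]), np.float64(0.16154026985168457))
scenefence_side (array([ 499.837, -141.801,   -0.045]), np.float64(0.1667127013206482))
sidefence_far (array([ 507.896, -143.689,   -0.089]), np.float64(0.31212180852890015))
sidefence_side (array([ 507.545, -141.34 ,   -0.025]), np.float64(0.2166445255279541))
wristfence_far (array([ 503.925, -151.201,   -0.047]), np.float64(0.3353431224822998))
wristfence_side (array([ 504.041, -142.193,   -0.048]), np.float64(0.18817806243896484))
[ 505.596 -142.149   -0.052] 0.2658799886703491
scenefence_far 0.7903896
scenefence_side 0.82283306
sidefence_far 0.6516843
sidefence_side 0.765006
wristfence_far 0.56690395
wristfence_side 0.8079031
(344, 848, 3)
```

Run:
```python
from h import *
np.set_printoptions(precision=3,suppress=True)
b=manip.camera("side"); w=wrist(); x=np.array([505,-142.5,-.05])
Rz=np.array([[np.cos(x[2]),-np.sin(x[2])],[np.sin(x[2]),np.cos(x[2])]])
piv=Rz@[-20,-92]+x[:2]; print("pivot",piv,"corner target",Rz@[54,31]+x[:2])
ARM=[box(-6,50,-7,7,19.5,31.5)]
for n,c in(("side",b),("wrist",w)):
    L=manip.silhouettes("turnbutton",c)
    for r in L[:3]:
        print(n,r["conf"],r["rect"],r["pixels"].sum())
        m=r["pixels"].astype(np.float32)
        if m.sum()<1500: print(fit([(c,ARM,m)],[*piv,-.2]))
print(piv,manip.read_state()["clock"])
print(projn(b,[[*piv,25.5]]),projn(w,[[*piv,25.5]]),"tip wrist",fishray(w,303,340,25.5),pix2plane(b,190+538/3,140+436/3,25.5),"jar",pix2plane(manip.camera("scene"),437,217,25))
```

```text
pivot [ 480.427 -233.385] corner target [ 560.482 -114.238]
side 0.68 [346.8, 281.1, 25.0, 12.9] 218
(array([ 482.491, -231.941,   -0.339]), np.float64(0.192432701587677))
wrist 0.37 [209.8, 211.9, 155.9, 135.3] 6203
[ 480.427 -233.385] 2.9
[[347.298 292.235]] [[271.011 332.886]] tip wrist [ 527.717 -245.947   25.5  ] [ 525.841 -250.41    25.5  ] jar [491.128 286.316  25.   ]
```

View pics/ov.png

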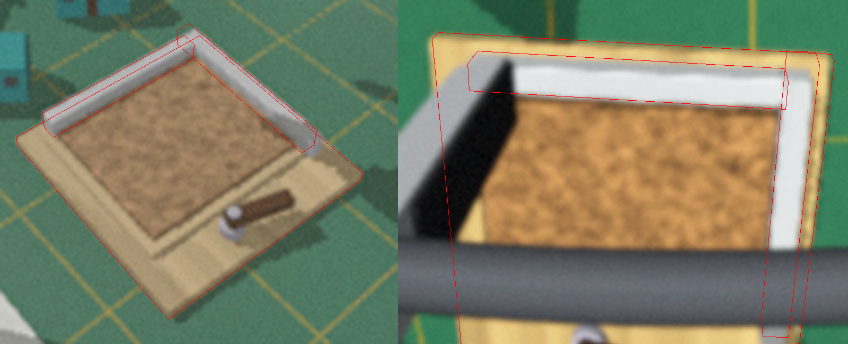

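The side overlay matches the jig to within a few mm. The button arm points at about -0.3 rad, and its pivot is near (480,-233). I'll approach the button with closed fingers.

Request:
{"api": "send_rows", "payload": {"series": [[[0,-269,-43,100,0],[0,-269,-43,100,0],[0,-269,-43,100,0],[0,-269,-43,100,0],[0,-269,-43,100,0],[0,-269,-43,100,0],[0,-269,-43,100,0],[0,-269,-43,100,0],[0,-269,-43,150,0],[0,-269,-43,184,0]]], "newtons": 20}}

```text
clock: 3.95
eef_pos: [507.4, -267.7, 28.5]
eef_rot: [3.141, 0.0, 1.572]
wrist_force: [0.3, -0.3, 0.2]
finger_gap: 17.1
```

Request:
{"api": "send_rows", "payload": {"series": [[[0,0,0,0,0],[0,0,0,0,0],[0,10,5,0,0],[0,21,9,0,0],[0,28,13,0,0],[0,36,15,0,0],[0,46,14,0,0],[0,56,10,0,0],[0,64,4,0,0],[0,71,-4,0,0]]]}}

```text
clock: 4.95
eef_pos: [502.4, -197.2, 29.4]
eef_rot: [3.142, -0.0, 1.571]
wrist_force: [0.9, -1.5, -0.4]
finger_gap: 0.1
```

Request:
{"api": "send_rows", "payload": {"series": [[[0,0,-2,0,0],[0,0,-4,0,0],[0,0,-4,0,0]]]}}

```text
clock: 5.25
eef_pos: [500.0, -197.4, 29.9]
eef_rot: [3.138, -0.001, 1.57]
wrist_force: [9.9, 5.8, -3.2]
finger_gap: 0.3
```

Run:
```python
from h import *
b=manip.camera("side"); w=wrist()
A=cv2.resize(b["img"][210:340,260:410],(400,347),interpolation=cv2.INTER_CUBIC); B=cv2.resize(w["img"],(400,250))
save("p3.png",np.hstack([A,np.vstack([B,np.zeros((97,400,3),np.uint8)])]))
```

```text
(no output)
```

View pics/p3.png

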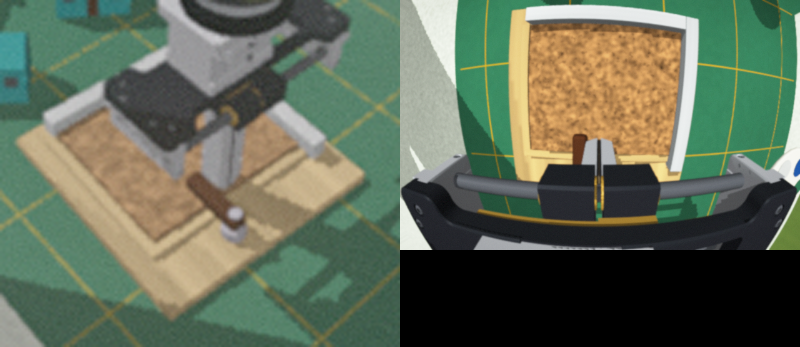

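The contact force is 10 N at the stop, and both views show the button's arm over the board. I'll back off, rise and hover near the grey house, with the jaws rotated 48°.

Request:
{"api": "send_rows", "payload": {"series": [[[0,0,10,0,0],[0,0,10,-50,0],[0,0,10,-100,0],[1,40,0,-125,8],[1,303,-77,-125,48],[1,303,-77,-125,48],[1,303,-77,-125,48],[1,303,-77,-125,48],[1,303,-77,-125,48],[1,303,-77,-125,48]]]}}

```text
clock: 6.35
eef_pos: [421.4, 106.1, 154.7]
eef_rot: [3.141, 0.0, 0.727]
wrist_force: [0.0, 1.3, 0.7]
finger_gap: 53.1
```

Request:
{"api": "send_rows", "payload": {"series": [[[1,0,0,0,0],[1,0,0,0,0],[1,0,0,0,0]]]}}

```text
clock: 6.65
eef_pos: [422.3, 104.2, 154.5]
eef_rot: [3.142, 0.0, 0.732]
wrist_force: [0.5, -0.4, 0.3]
finger_gap: 77.0
```

Run:
```python
from h import *
np.set_printoptions(precision=3,suppress=True)
w=wrist(); a=manip.camera("scene"); b=manip.camera("side")
print(manip.read_state()["clock"])
u=projn(w,[[471.5,145,35]])[0]; print(u)
L=manip.silhouettes("house",w); print([(r["rect"],r["conf"]) for r in L])
hw=sil("house",w,u); ha=sil("house",a,(383,188)); hb=sil("house",b,(240,203))
for m in ha,hb: print(np.argwhere(m).mean(0)[::-1])
x0=[471.5,145,.735]
print(fit([(w,HOUSE,hw)],x0)); x=fit([(a,HOUSE,ha),(b,HOUSE,hb),(w,HOUSE,hw)],x0); print(x)
im=w["img"].copy(); im[cv2.Canny(hw.astype(np.uint8)*255,50,100)>0]=[255,0,0]; save("p4.png",im)
s=manip.read_state(); Rr=R.from_euler("xyz",s["eef_rot"]).as_matrix()
print("shift tool",Rr.T@(np.r_[x[0][:2],23]-s["eef_pos"]),s["eef_rot"][2])
```

```text
6.8
[320.667 124.956]
[([343.2, 203.5, 81.5, 61.8], 0.82), ([292.7, 87.3, 51.8, 83.3], 0.81), ([411.8, 97.9, 88.5, 53.7], 0.56)]
[381.999 188.049]
[240.698 200.41 ]
(array([469.61 , 145.033,   0.737]), np.float64(0.027150094509124756))
(array([470.391, 144.838,   0.713]), np.float64(0.05342618748545647))
shift tool [ 62.857   2.266 131.412] 0.7320863033185854
```

View pics/p4.png

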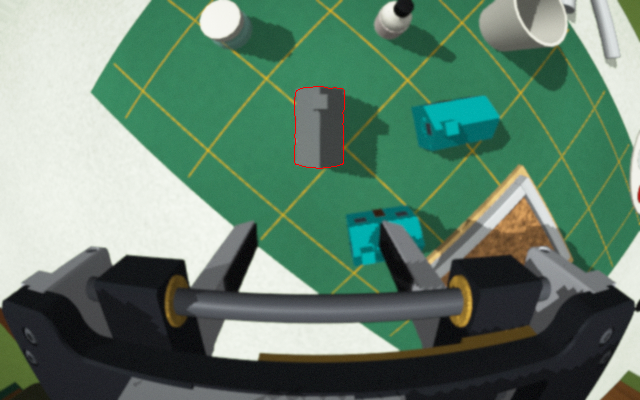

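The outlined house is the grey one, upright at (320,127), and the jaws are aligned with it. The teal houses at (385,235) and (455,123) are clear of the fingers. I'll descend and grip.

Request:
{"api": "send_rows", "payload": {"series": [[[0.75,62.5,2,0,0],[0.75,62.5,2,20,0],[0.75,62.5,2,60,0],[0.75,62.5,2,100,0],[0.75,62.5,2,125,0],[0.75,62.5,2,131.5,0],[0.2,62.5,2,131.5,0],[0.2,62.5,2,131.5,0],[0.2,62.5,2,131.5,0],[0.2,62.5,2,131.5,0]]], "newtons": 40}}

```text
clock: 8.0
eef_pos: [470.4, 145.4, 24.1]
eef_rot: [3.141, -0.002, 0.733]
wrist_force: [-1.1, -1.3, 8.3]
finger_gap: 43.8
```

Request:
{"api": "send_rows", "payload": {"series": [[[0,0,0,0,0],[0,0,0,0,0],[0,0,0,0,0],[0,0,0,0,0],[0,0,0,-20,0],[0,0,0,-60,0],[0,0,0,-100,0],[0,0,0,-100,0]]]}}

```text
clock: 8.8
eef_pos: [471.9, 145.9, 128.1]
eef_rot: [3.137, -0.007, 0.733]
wrist_force: [-0.4, 0.2, -2.9]
finger_gap: 43.7
```

Request:
{"api": "send_rows", "payload": {"series": [[[0,-128.5,254,-100,-45],[0,-128.5,254,-100,-45],[0,-128.5,254,-100,-45],[0,-128.5,254,-100,-45],[0,-128.5,254,-100,-45],[0,-128.5,254,-100,-45],[0,-128.5,254,-100,-45],[0,-128.5,254,-100,-45],[0,-128.5,254,-100,-45],[0,-128.5,254,-100,-45]]]}}

```text
clock: 9.8
eef_pos: [543.8, -128.4, 222.1]
eef_rot: [-3.14, -0.001, 1.519]
wrist_force: [0.3, 0.5, -1.7]
finger_gap: 43.7
```

I counted the lift twice, so the tool is at z 222. That is harmless and gives a good view for checking the hold and refining the jig.

```bash
cat > m3.py <<'E'
from h import *
np.set_printoptions(precision=3,suppress=True)
w=wrist(); s=manip.read_state(); print(s["eef_pos"],s["eef_rot"])
obs=[]
for t,p in(("fence_far",FF),("fence_side",FS)):
    for r in manip.silhouettes(t,w)[:1]: print(t,r["rect"],r["conf"]); obs.append((w,p,r["pixels"].astype(np.float32)))
for o in obs: print(fit([o],[505,-142.5,-.05]))
print("jig",fit(obs,[505,-142.5,-.05]))
for n,c in(("scene",manip.camera("scene")),("side",manip.camera("side")),("w",w)):
    e=s["eef_pos"]; u=projn(c,[[e[0],e[1],e[2]+8]])[0]; m=sil("house",c,u); q=np.argwhere(m).mean(0)[::-1]
    print(n,u,q,c["img"][m>0].mean(0)); print(fit([(c,HOUSE,m)],[e[0],e[1],e[2]*0+s["eef_rot"][2],e[2]-24]))
save("p5.png",w["img"])
E
python3 m3.py
```

```text
[ 543.94  -128.273  222.292] [-3.141 -0.     1.52 ]
fence_far [348.4, 123.4, 12.6, 64.0] 0.77
fence_side [223.0, 120.0, 131.2, 18.4] 0.58
(array([ 504.694, -151.579,   -0.044]), np.float64(0.5651622414588928))
(array([ 504.897, -141.115,   -0.041]), np.float64(0.08719110488891602))
jig (array([ 504.854, -141.174,   -0.041]), np.float64(0.33097201585769653))
scene [258.384 108.236] [261.901 113.241] [76.948 80.267 76.021]
(array([ 545.719, -128.453,    1.617,  197.949]), np.float64(0.3197813034057617))
side [338.575 171.959] [342.819 177.021] [93.712 96.607 93.688]
(array([ 547.783, -128.182,    1.525,  197.677]), np.float64(0.2845728397369385))
w [317.739 246.138] [317.941 234.221] [89.387 93.955 92.878]
(array([ 544.246, -129.484,    1.521,  188.423]), np.float64(0.15716779232025146))
```

View pics/p5.png

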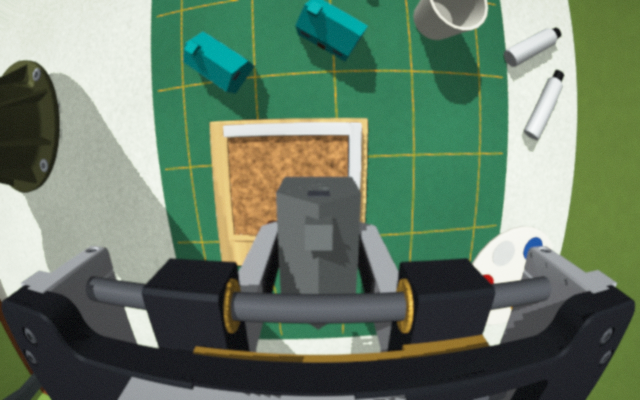

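Request:
{"api": "send_rows", "payload": {"series": [[[0,0,0,50,0],[0,0,0,100,0],[0,0,0,140,0],[0,0,0,165,0],[0,0,0,173,0],[0,0,0,177,0],[0,0,0,177,0],[0,0,0,177,0]]]}}

```text
clock: 11.0
eef_pos: [545.0, -129.6, 47.4]
eef_rot: [3.139, 0.001, 1.518]
wrist_force: [0.1, 0.6, -2.5]
finger_gap: 44.0
```

Request:
{"api": "send_rows", "payload": {"series": [[[0,0,0,1,0],[0,0,0,2,0],[0,0,0,2,0]]]}}

```text
clock: 11.3
eef_pos: [544.3, -129.4, 44.2]
eef_rot: [3.141, 0.0, 1.518]
wrist_force: [0.7, -0.5, -2.7]
finger_gap: 43.3
```

Request:
{"api": "send_rows", "payload": {"series": [[[0,0,0,1,0],[0,0,0,1,0],[0,0,0,1,0]]]}}

```text
clock: 11.6
eef_pos: [544.2, -129.4, 42.9]
eef_rot: [-3.142, -0.0, 1.518]
wrist_force: [-0.4, 0.2, -1.4]
finger_gap: 43.6
```

Request:
{"api": "send_rows", "payload": {"series": [[[0,0,0,0.5,0],[0,0,0,1,0],[0,0,0,1,0]]]}}

```text
clock: 11.9
eef_pos: [544.3, -129.5, 42.2]
eef_rot: [3.141, 0.0, 1.518]
wrist_force: [-2.0, 0.8, 3.3]
finger_gap: 43.8
```

Request:
{"api": "send_rows", "payload": {"series": [[[0,0,0,0,0],[0,0,0,0.5,0],[0,0,0,0.5,0]]]}}

```text
clock: 12.2
eef_pos: [544.3, -129.4, 42.1]
eef_rot: [3.141, 0.0, 1.519]
wrist_force: [-5.4, 0.5, 9.9]
finger_gap: 44.0
```

Request:
{"api": "send_rows", "payload": {"series": [[[0,0,0,-0.6,0],[0,0,5,-0.6,0],[0,0,10,-0.6,0],[0,0,13,-0.6,0],[0,0,13,-0.6,0]]]}}

```text
clock: 12.7
eef_pos: [558.1, -130.2, 42.2]
eef_rot: [3.14, 0.0, 1.518]
wrist_force: [1.0, -1.0, 2.2]
finger_gap: 43.6
```

Request:
{"api": "send_rows", "payload": {"series": [[[0,0,1,0,0],[0,0,2,0,0],[0,0,2,0,0]]]}}

```text
clock: 13.0
eef_pos: [558.6, -130.2, 42.2]
eef_rot: [-3.14, -0.0, 1.519]
wrist_force: [-9.3, -0.2, 9.5]
finger_gap: 43.7
```

Request:
{"api": "send_rows", "payload": {"series": [[[0,0,-1.3,-0.2,0],[0,5,-1.3,-0.2,0],[0,10,-1.3,-0.2,0],[0,13,-1.3,-0.2,0],[0,13,-1.3,-0.2,0]]]}}

```text
clock: 13.5
eef_pos: [558.7, -116.4, 42.2]
eef_rot: [-3.142, -0.0, 1.519]
wrist_force: [0.1, 1.9, 1.2]
finger_gap: 43.9
```

Request:
{"api": "send_rows", "payload": {"series": [[[0,1,0,0,0],[0,2,0,0,0],[0,2,0,0,0]]]}}

```text
clock: 13.8
eef_pos: [558.7, -115.1, 42.2]
eef_rot: [-3.142, -0.0, 1.518]
wrist_force: [0.5, -0.7, 0.8]
finger_gap: 44.0
```

Request:
{"api": "send_rows", "payload": {"series": [[[0,1,0,0,0],[0,2,0,0,0],[0,2,0,0,0]]]}}

```text
clock: 14.1
eef_pos: [558.8, -113.0, 42.2]
eef_rot: [-3.142, -0.0, 1.518]
wrist_force: [0.1, -0.7, -0.1]
finger_gap: 43.4
```

Request:
{"api": "send_rows", "payload": {"series": [[[0,0.5,0,0,0],[0,1,0,0,0],[0,1,0,0,0]]]}}

```text
clock: 14.4
eef_pos: [558.9, -112.7, 42.3]
eef_rot: [3.141, 0.001, 1.519]
wrist_force: [-0.1, -5.4, 0.1]
finger_gap: 44.0
```

Request:
{"api": "send_rows", "payload": {"series": [[[0,0.5,1,0.2,0],[0,0.8,1.5,0.4,0],[0,0.8,1.5,0.4,0]]]}}

```text
clock: 14.7
eef_pos: [559.4, -112.6, 42.2]
eef_rot: [-3.139, 0.002, 1.519]
wrist_force: [-11.6, -10.5, 10.0]
finger_gap: 43.3
```

Run:
```python
from h import *
np.set_printoptions(precision=3,suppress=True)
s=manip.read_state(); print(s["eef_pos"],s["eef_rot"],s["wrist_force"],s["moment"],s["clock"])
b=manip.camera("side"); a=manip.camera("scene"); w=wrist(); 
A=cv2.resize(b["img"][200:340,250:410],(400,350),interpolation=cv2.INTER_CUBIC); B=cv2.resize(a["img"][90:210,200:337],(400,350),interpolation=cv2.INTER_CUBIC)
save("p6.png",np.hstack([A,B]))
```

```text
[ 559.366 -112.648   42.236] [-3.139  0.002  1.519] [-11.621 -10.539   9.952] [-1.891  2.252  0.451] 14.7
```

View pics/p6.png

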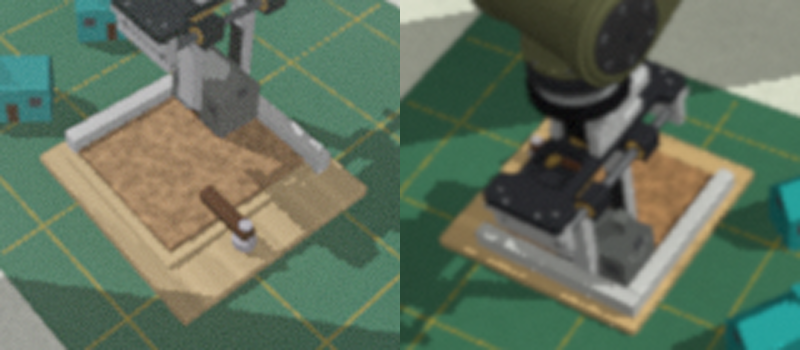

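Request:
{"api": "send_rows", "payload": {"series": [[[0,0,0,0,-0.6],[0,0,0,0,-0.6],[0,0,0,0,-0.6]]]}}

```text
clock: 15.15
eef_pos: [559.6, -112.6, 42.3]
eef_rot: [-3.14, 0.002, 1.529]
wrist_force: [-9.6, -9.9, 8.4]
finger_gap: 43.7
```

```bash
python3 -c "
from h import *
s=manip.read_state(); print(s['eef_pos'],s['eef_rot'],s['wrist_force'],s['moment'],s['clock'])"
```

```text
[ 559.60289729 -112.61729341   42.25153728] [-3.13988997e+00  1.63314147e-03  1.52867595e+00] [-9.56907035 -9.87731006  8.35486374] [-1.76809857  1.80416799 -0.03580793] 15.15
```

The yaw trim of 0.6° brought the yaw moment to about 0, so the walls are flat against the fences. I'll press a little firmer and settle.

Request:
{"api": "send_rows", "payload": {"series": [[[0,0.3,0.3,0,0],[0,0.6,0.6,0,0],[0,0.6,0.6,0,0],[0,0.6,0.6,0,0],[0,0.6,0.6,0,0],[0,0.6,0.6,0,0]]]}}

```text
clock: 15.75
eef_pos: [559.6, -112.6, 42.3]
eef_rot: [-3.138, 0.002, 1.528]
wrist_force: [-14.0, -13.5, 11.5]
finger_gap: 43.7
```

Run:
```python
from h import *
np.set_printoptions(precision=3,suppress=True)
s=manip.read_state(); print(s["eef_pos"],s["eef_rot"],s["wrist_force"],s["moment"],s["finger_gap"])
b=manip.camera("side"); ARM=[box(-6,50,-7,7,19.5,31.5)]
m=[r for r in manip.silhouettes("turnbutton",b) if r["pixels"].sum()<1000]
if m: print("button",fit([(b,ARM,m[0]["pixels"].astype(np.float32))],[481,-232.5,1.4]))
w=wrist(); obs=[(w,p,manip.silhouettes(t,w)[0]["pixels"].astype(np.float32)) for t,p in(("fence_far",FF),("fence_side",FS)) if manip.silhouettes(t,w)]
x,e=fit(obs,[505,-142,-.045]); print("jig",x,e,"house at jig",np.array([[np.cos(x[2]),np.sin(x[2])],[-np.sin(x[2]),np.cos(x[2])]])@(s["eef_pos"][:2]-x[:2]))
save("p7.png",w["img"])
```

```text
[ 559.639 -112.579   42.26 ] [-3.138  0.002  1.528] [-13.971 -13.491  11.502] [-2.538  2.825 -0.046] 43.65126385818113
button (array([ 480.506, -233.089,    1.444]), np.float64(0.2710919976234436))
jig [ 504.757 -141.311   -0.048] 0.34284067153930664 house at jig [53.45  31.316]
```

View pics/p7.png

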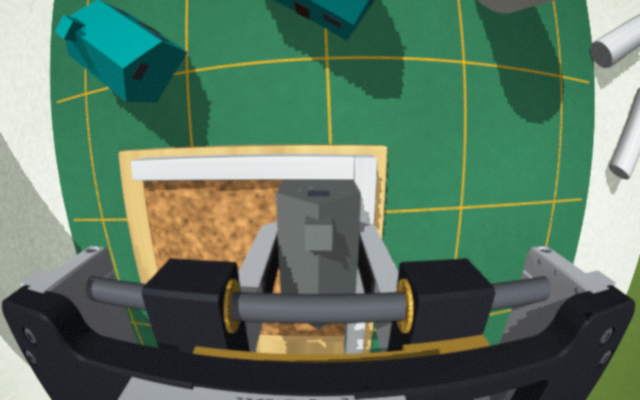

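```bash
python3 -c "
from cell import manip
print(manip.sign_off())"
```

```text
the job is handed in; nothing more can be done
None
```

I turned the turnbutton over the board until it hit its stop. Then I stood the grey house in the corner and handed in with the arm still gripping it at 40 N and pressing it against both fences. About 16 s of the 67 s were used.

**Pressing:** The last reading was about 14 N on the far fence, 13.5 N on the side fence and 11.5 N down on the board. The yaw moment was about 0, after a 0.6° trim that laid the walls flat. The house did not move as I pressed harder, so it is against both fences.

**House position:** The camera fit put it at jig (53.5, 31.3) against the ideal (54, 31), which is within calibration error.

**Turnbutton:** The push stalled at about 10 N, so I take it to be at its stop. The last side-view fit gave about 1.49 rad in the jig frame instead of 1.571. I put that down to a noisy, low-resolution silhouette and did not push the button again.

**Other checks:** The individual jig fits from the fences differed by up to about 10 mm along a fence's length, so I relied on contact forces for the final seating. I counted one lift twice, which only raised the house higher than planned. I did not re-measure the bottle, jar and cup at the end, but all motion near them was well clear and no unexpected contact force showed.

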